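Clear a jam at the mouth of a lathe feeder

TASK

At the mouth of the lathe's feeder an oversize round blank has jammed beside a normal one: push the oversize blank back up the tray until at least 50 mm lies free between it and the mouth, and leave it standing there; then slide the normal blank through the mouth into the lane, against the blank waiting there, and push the two along until the sprung end stop pushes back firmly (about 10 N), then let go. Slide the blanks only, upright and never lifted, and be gentle: the soft aluminium is dented by pushes above 20 N; leave the other things where they are.

Things in the scene. Friction and masses are not known exactly. Their poses are not given: they have to be found in the camera images.
- feeder: Low steel feeder track fixed to the table: plate 350 x 150 mm, 10 mm thick. Origin at table level under the middle of the mouth (feeder x = 0); +x is the feed direction (tray to lane), +y across, z up. Parts slide on the plate's top, 10 mm above the table. All fences and shoulders are 12 mm high (tops 22 mm above the table), lower than the blanks, and open above.
- tray (a point): Middle of the tray floor, at feeder x = -86 mm. The tray runs from x = -172 to 0 between fences with inner faces at y = +-52 mm (8 mm thick) and ends at x = 0 in a flat shoulder wall, 10 mm thick, with the mouth in its middle.
- mouth (a point): Middle of the mouth at floor level (feeder x = 0): an opening 47 mm wide (y = +-23.5 mm) with rounded lips of radius 5 mm. From here the straight lane, also 47 mm wide, with fences 8 mm thick, runs on to x = 160 mm.
- lane_end (a point): Floor of the lane at feeder x = 160 mm. Before it a sprung end stop, under 30 mm high, is clamped in the lane at a setting that is not measured: its flat nose is anywhere between x = 105 and 135 mm and gives way in +x by up to 15 mm, with about 2.6 N per mm and strong damping, so press slowly.
- blank_center (a point): Centre of the normal blank: a plain solid aluminium cylinder standing upright, diameter 40 mm, height 40 mm (centre 20 mm above its underside), 100 to 190 g. It starts in the tray just behind the mouth, on the left or the right (y about +24 or -24 mm of the feeder, x about -27 mm). z axis = its axis.
- oversize_center (a point): Centre of the oversize blank: a wider, lower aluminium cylinder standing upright, diameter 52 mm, height 30 mm (centre 15 mm above its underside), 120 to 230 g; too wide for the mouth. It starts beside the normal blank behind the other half of the mouth, between its shoulder and the tray fence, so that the normal one cannot reach the middle of the mouth. z axis = its axis.
- waiting_center (a point): Centre of the waiting blank, the same as the normal one (diameter 40, height 40 mm), standing upright loose in the lane, some way short of the end stop.
- follower (a joint): Aluminium follower plate across the tray behind the blanks, 98 mm wide, from 1 to 27 mm above the tray floor. Its flat front face is at feeder x = -55 mm minus this value (in m; 0 to 0.085, growing as it goes back, away from the mouth). It drags with about 4 N and stays where it is left; a blank pushed back pushes it back.
- nut: Bystander: steel hex nut, 19 mm across flats, 10 mm high, lying on the feeder plate outside the lane. Leave it.
- fitting: Bystander: brass hex fitting, 17 mm across flats, 14 mm high, on the feeder plate on the other side of the lane. Leave it.
- spanner: Bystander: spanner 170 mm long lying on the table. Leave it.
- chip_brush: Bystander: chip brush 190 mm long lying on the table. Leave it.
- oil: Bystander: oil bottle, diameter 54 mm, 140 mm high. Leave it.
- tool_block: Bystander: steel tool block, 60 x 60 x 68 mm. Leave it.
- insert_cup: Bystander: grey cup, diameter 64 mm, 50 mm high. Leave it.
Things that resemble listed ones, but are neither listed nor needed, are in the scene too. What is shaped like the part that bears blank_center but blue or purple is not meant.

How it is judged:
By the outcome, as a careful person would: the job done as asked, in the order asked, and still so for the second after the job is handed in, with the robot touching nothing.
It also fails if it takes over 61 s, if anything falls off the work surface, if the arm or the gripper's body presses on something with over 40 N, if the wrist force passes 120 N, or if a joint passes its speed limit or range.

ROBOT

A 6-joint arm with a two-finger parallel gripper is mounted at the origin on the work surface. World frame = base frame: x ahead of the robot, y to its left, z up, the work surface at z = 0. Lengths are in m, angles in degrees, forces in N, time in s.
With the tool pointing down it reaches from about 0.4 to 0.825 m from the base axis. Payload 7 kg.
Tool frame: the origin (TCP) lies midway between the tips of the shut fingers; the grasp point (between the pads) lies 19 mm behind it; z points along the fingers, y is the direction in which the jaws open and shut (so a half turn about z gives the same grasp; the last joint's range is limited). The gripper opens to 88 mm and grips with 3 to 60 N. Pads are 19 mm wide; open, the fingers measure 130 mm over their backs; the gripper's body (78 mm by 193 mm) begins 47 mm behind the grasp point.
Start: joints at [-60.269, 20.546, 0.682, 0, -70.136, -16.507], TCP at [0.154, -0.657, 0.227] pointing down, gripper open.
Joint ranges: [-176.03, 176.03], [-82.01, 121.73], [-58.28, 71.71], [-173.87, 95.51], [-174.79, -0.11], [-173.66, 173.66]. Speed limits (degrees/s): [136.94, 136.94, 172.46, 180, 180, 180].

INTERFACE

Orientations are given as [roll, pitch, yaw] about the fixed x, y, z axes, in that order (R = Rz(yaw) Ry(pitch) Rx(roll)).
In Python, from plant import sensors, cams, job gives the robot as it stands.
- The arm moves only by the tool move_arm, never from a script. Its argument "commands" is a list of rows, each a list of 7 numbers: the finger opening in cm, from 0 to 8.76, then the shift along the tool's x, y, z in cm, then the turn, a rotation vector about the tool's x, y, z in rad. In form: [[hand, x, y, z, wx, wy, wz], ...]. A call has exactly 8 rows; each row is the pose to reach, as a shift and turn from the pose commanded when the call began, along the tool's axes at that moment; what a row does not reach only later rows make up. A row lasts 1/8 s, in which the tool goes at most 62.5 mm and 10.7 degrees, less where a joint would pass 70% of its speed; a pose out of reach is approached as far as the arm can. A call with a gripper value outside its range is refused whole. The fingers move at their own pace and stop on an object; the grip force is fixed at half the most. Time passes only in rows, so rows that repeat a pose let the fingers close, or fill a call up. It gives the time, the measured TCP pose, the force and the opening at its end, in the units of the state.
- sensors.get_obs(): the state, without advancing time (a new reading comes with each control period).
- cams.snapshot(name): name is "scene" or "top"; returns a dict with "frame" (480x640x3 uint8, red, green, blue), "camera_matrix" (3x3 intrinsics, pixels), "dist_coeffs" ([k1, k2, p1, p2, k3] as OpenCV has them; the pictures are not rectified), "R" (3x3) and "t" (3): a world point X has camera coordinates R X + t. Camera axes: x right, y down, z forward; pixel columns grow to the right and rows downward; lengths in m; the calibration is good to about 2 mm. A picture is of the moment at which its call begins. There is no depth.
- job.close_job(): hands the job in, once; it reports no verdict.
The state is a dict: "clock": time; "joint_pos": joint angles; "qvel": joint speeds; "tau": joint torques, N m; "tool_pos": TCP position; "orientation": TCP orientation; "force": force on the tool from outside, world axes, zero at the start; "moment": the same for the moment, N m; "opening": finger opening in m.
Only numpy, scipy, OpenCV 4.12 (cv2) and the standard library are available. Lean on these libraries where they do the work, as an engineer would, in place of code of your own. Each camera call takes 0.05 s, during which the arm holds its last target.

## Working session

There is one attempt and no reset: what is moved stays moved. The work goes in short steps, Python scripts to look and compute and a tool call to move; the robot and the scene stay as the last step left them, time stands still between calls to the robot, and variables do not carry over. Pictures are saved under pics/ and viewed, and the job is handed in when it is done.

Besides the shell and the picture viewer there is one more tool, called after "Emit:" by a JSON object that holds its "api" and its "payload", one argument or row to a line. move_arm: Moves the arm, as the interface text tells. Its arguments: {"type":"object","properties":{"commands":{"type":"array"}},"required":["commands"]}

```bash
mkdir -p pics; ls
python3 - <<'E'
from plant import sensors,cams
import cv2,numpy as np,pickle
print(sensors.get_obs())
d={}
for n in ("scene","top"):
    s=cams.snapshot(n); d[n]=s
    cv2.imwrite(f"pics/{n}0.png",s["frame"][:,:,::-1])
    print(n,s["camera_matrix"],s["dist_coeffs"],s["R"],s["t"])
pickle.dump(d,open("s0.pkl","wb"))
E
```

```text
pics
{'clock': 0.0, 'joint_pos': array([-6.02699670e+01,  2.05898249e+01,  6.33867006e-01, -1.96983265e-02,
       -7.01364081e+01, -1.65057083e+01]), 'qvel': array([-0.03115487,  0.05198101, -0.07912583,  0.00872038, -0.04888577,
        0.08228587]), 'tau': array([ 7.72927215e-04, -5.82726574e+01,  2.93059230e+01,  6.99738085e+00,
        6.92600326e-03, -1.44515402e-04]), 'tool_pos': array([ 0.15425962, -0.65663098,  0.2256429 ]), 'orientation': array([ 1.79906179e+02, -8.48991698e-03, -1.66782376e+02]), 'force': array([ 0.72917546,  0.61329948, -0.54329699]), 'moment': array([ 0.00266816,  0.00520578, -0.01839586]), 'opening': 0.0875716445303822}
scene [[598.34813291   0.         314.29592989]
 [  0.         598.34813291 240.38656629]
 [  0.           0.           1.        ]] [-0.18715866  0.          0.          0.          0.        ] [[ 0.88256659  0.47009469 -0.00933751]
 [ 0.39858221 -0.75854679 -0.51549877]
 [-0.24941617  0.45124023 -0.85683944]] [-0.46960726 -0.19610071  1.36246888]
top [[605.82039001   0.         308.21341435]
 [  0.         605.82039001 235.24449637]
 [  0.           0.           1.        ]] [-0.12913223  0.          0.          0.          0.        ] [[ 0.01034352 -0.99987576  0.01189429]
 [-0.9989346  -0.01086732 -0.04485044]
 [ 0.04497413 -0.01141771 -0.9989229 ]] [-0.00435923  0.54607552  1.2427708 ]
```

View pics/scene0.png

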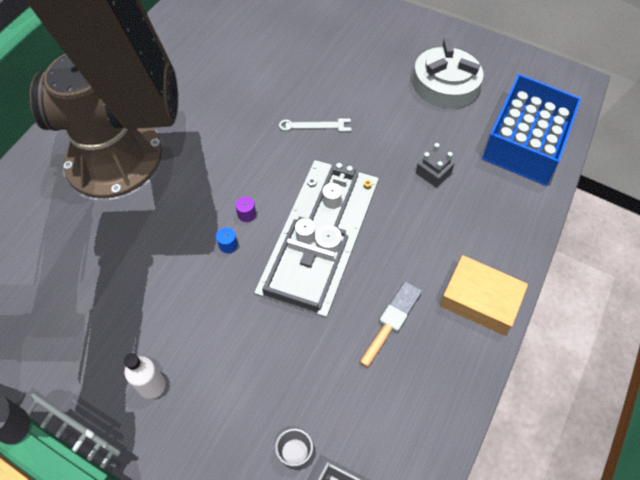

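View pics/top0.png

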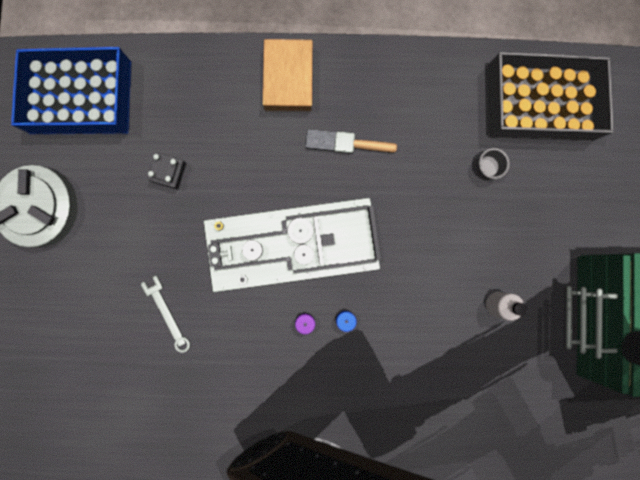

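The scene view has the feeder at about (320,235). In the top view it runs from (375,238) at the tray end to (208,255) at the lane end, so it feeds leftwards, which is about world +y. The blanks are at about (301,231) for the large one, (304,255) for the small one and (252,250) for the waiting one. Next I'll enlarge this area.

Run:
```python
import cv2,pickle
d=pickle.load(open("s0.pkl","rb"))
f=d["top"]["frame"][190:300,195:390,::-1]
cv2.imwrite("pics/topcrop0.png",cv2.resize(f,None,fx=4.1,fy=4.1,interpolation=cv2.INTER_CUBIC))
f=d["scene"]["frame"][150:320,245:390,::-1]
cv2.imwrite("pics/scenecrop0.png",cv2.resize(f,None,fx=3.5,fy=3.5,interpolation=cv2.INTER_CUBIC))
```

```text
(no output)
```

View pics/topcrop0.png

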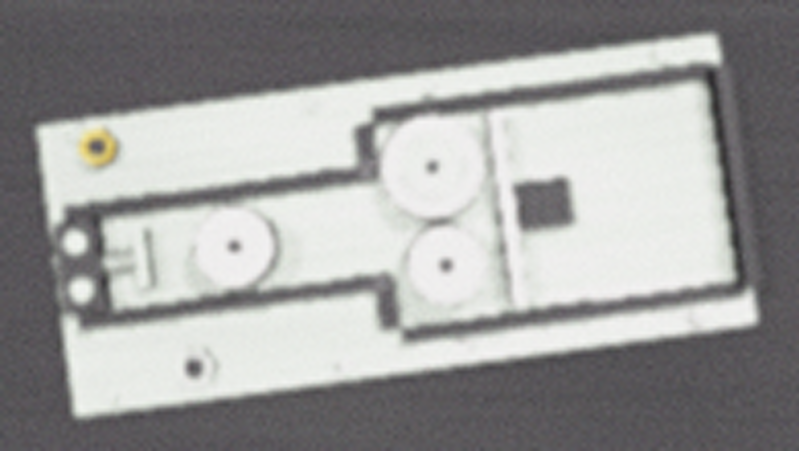

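View pics/scenecrop0.png

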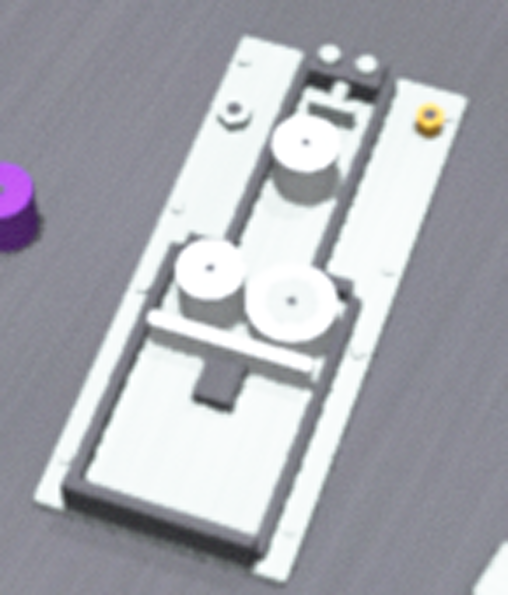

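The candidates at the mouth, in full top-view pixels:
- **Normal blank:** silver, smaller, at (304,255).
- **Oversize blank:** wider and lower, at (300,231).
- **Waiting blank:** in the lane, at (252,250).
- **Decoys:** the blue (346,321) and purple (305,324) cylinders off the feeder.

The enlarged crop confirms the silver ones. Next I'll measure the feeder pose and the blank centres.

```bash
cat > h.py <<'E'
import cv2,numpy as np,pickle
def ray(s,px,z):
    p=cv2.undistortPoints(np.array(px,float).reshape(-1,1,2),s["camera_matrix"],np.array(s["dist_coeffs"]))[:,0]
    d=np.c_[p,np.ones(len(p))]@s["R"]          # R^T d
    c=-s["R"].T@s["t"]
    return c+d*((z-c[2])/d[:,2])[:,None]
def project(s,X):
    return cv2.projectPoints(np.array(X,float).reshape(-1,1,3),cv2.Rodrigues(s["R"])[0],s["t"],s["camera_matrix"],np.array(s["dist_coeffs"]))[0][:,0]
def dot(s,px,r=4):
    g=cv2.cvtColor(s["frame"],cv2.COLOR_RGB2GRAY).astype(float)
    x,y=map(int,np.round(px)); w=g[y-r:y+r+1,x-r:x+r+1]
    m=np.clip(np.median(w)-15-w,0,None); yy,xx=np.mgrid[y-r:y+r+1,x-r:x+r+1]
    return np.array([(m*xx).sum(),(m*yy).sum()])/m.sum()
E
python3 - <<'E'
from h import *
d=pickle.load(open("s0.pkl","rb"))
F={}
for n,(lo,box) in {"top":(0,(190,300,195,390)),"scene":(0,(150,320,245,390))}.items():
    s=d[n]; g=cv2.cvtColor(s["frame"],cv2.COLOR_RGB2GRAY)
    a,b,c,e=box; m=np.zeros_like(g); m[a:b,c:e]=(g[a:b,c:e]>150)*255
    m=cv2.morphologyEx(m,cv2.MORPH_CLOSE,np.ones((15,15)))
    cs,_=cv2.findContours(m,cv2.RETR_EXTERNAL,cv2.CHAIN_APPROX_NONE)
    ct=max(cs,key=cv2.contourArea)
    P=ray(s,ct[:,0],0.01)[:,:2]*1000
    r=cv2.minAreaRect(P.astype(np.float32)); print(n,r); print(cv2.boxPoints(r))
for n,L in {"top":dict(over=(300.4,230.7,.04),norm=(303.8,254.6,.05),wait=(252.1,250,.05)),
  "scene":dict(over=(245+291/3.5,150+300/3.5,.04),norm=(245+210/3.5,150+268/3.5,.05),wait=(245+306/3.5,150+142/3.5,.05))}.items():
    for k,(x,y,z) in L.items():
        q=dot(d[n],(x,y)); print(n,k,q.round(1),(ray(d[n],[q],z)[0]*1000).round(1))
E
```

```text
top ((527.0990600585938, 36.311309814453125), (150.763427734375, 349.9415283203125), 8.385785102844238)
[[ 427.00598  198.4179 ]
 [ 478.04062 -147.78224]
 [ 627.19214 -125.79527]
 [ 576.1575   220.40486]]
scene ((524.4451904296875, 41.13798522949219), (153.55397033691406, 363.5037841796875), 8.239178657531738)
[[ 422.41458  210.01134]
 [ 474.50674 -149.74052]
 [ 626.4758  -127.73537]
 [ 574.38367  232.0165 ]]
top over [300.  230.2] [554.8  18.5  40. ]
top norm [303.4 254.3] [506.1  11.2  50. ]
top wait [251.7 249.6] [514.3 115.   50. ]
scene over [327.9 235.5] [553.7  18.1  40. ]
scene norm [304.5 226. ] [504.8  10.6  50. ]
scene wait [331.9 190.2] [513.  114.8  50. ]
```

The plate fits 350 x 150.8 mm, as it should, and the two views agree within about 1.3 mm. The feeder origin is near (0.5257, 0.0413) and the feed direction is at 98.3° in world. The normal blank is then at feeder (-27,+24), the oversize at (-27,-25) and the waiting one at (75,+1), all as described. With the tool yaw at -171.7°, tool x is feeder +y and tool y is feeder +x.

Emit:
{"api": "move_arm", "payload": {
  "commands": [
    [0,-3.4,3.9,0,0,0,0],
    [0,-6.8,7.8,0,0,0,0.01],
    [0,-10.2,11.7,0,0,0,0.02],
    [0,-13.7,15.6,0,0,0,0.03],
    [0,-17.1,19.5,0,0,0,0.045],
    [0,-20.5,23.3,0,0,0,0.06],
    [0,-24,27.2,0,0,0,0.075],
    [0,-27.4,31.1,0,0,0,0.085]
  ]
}}

```text
clock: 1.1
tool_pos: [0.3504, -0.2901, 0.2265]
orientation: [180.0, 0.0, -171.7]
force: [0.4, -0.8, 0.1]
opening: 0.0133
```

```bash
cat > st.py <<'E'
import numpy as np
from plant import sensors
O=np.array([.5257,.0413]);a=np.radians(98.3);u=np.array([np.cos(a),np.sin(a)]);v=np.array([-u[1],u[0]])
o=sensors.get_obs();p=o["tool_pos"];d=p[:2]-O
print("t",o["clock"],"feeder x,y mm",(d@u*1000).round(1),(d@v*1000).round(1),"z",(p[2]*1000).round(1),"rpy",o["orientation"].round(2),"Fx,Fy",(o["force"][:2]@u).round(2),(o["force"][:2]@v).round(2),"Fz",o["force"][2].round(2),"open",o["opening"])
E
python3 st.py
```

```text
t 1.1 feeder x,y mm -302.6 221.3 z 226.5 rpy [ 180.      0.   -171.68] Fx,Fy -0.84 -0.24 Fz 0.09 open 0.013324650006600288
```

Emit:
{"api": "move_arm", "payload": {
  "commands": [
    [0,-3.2,4.2,0,0,0,0],
    [0,-6.4,8.4,0,0,0,0],
    [0,-9.6,12.6,0,0,0,0],
    [0,-12.8,16.8,2,0,0,0],
    [0,-16,21,5,0,0,0],
    [0,-19,25.2,8,0,0,0],
    [0,-22,29.4,12,0,0,0],
    [0,-24.6,32.9,15,0,0,0]
  ]
}}

```text
clock: 2.1
tool_pos: [0.5457, 0.0712, 0.075]
orientation: [-180.0, -0.0, -171.6]
force: [0.9, -0.8, 0.1]
opening: 0.0006
```

```bash
python3 st.py
python3 - <<'E'
from plant import cams
import cv2
for n,b in (("scene",(100,330,220,420)),("top",(180,310,190,400))):
    s=cams.snapshot(n); f=s["frame"][b[0]:b[1],b[2]:b[3],::-1]
    cv2.imwrite(f"pics/{n}1.png",cv2.resize(f,None,fx=2.6,fy=2.6,interpolation=cv2.INTER_CUBIC))
E
```

```text
t 2.1 feeder x,y mm 26.7 -24.1 z 75.0 rpy [-1.7999e+02 -4.0000e-02 -1.7162e+02] Fx,Fy -0.9 -0.79 Fz 0.07 open 0.0005702554647366658
```

View pics/scene1.png

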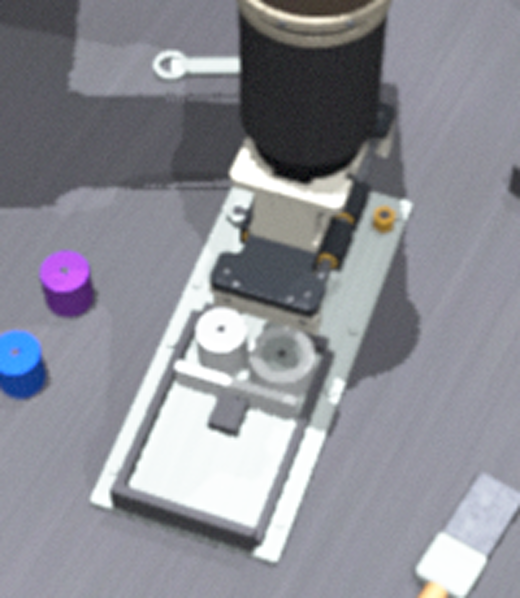

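View pics/top1.png

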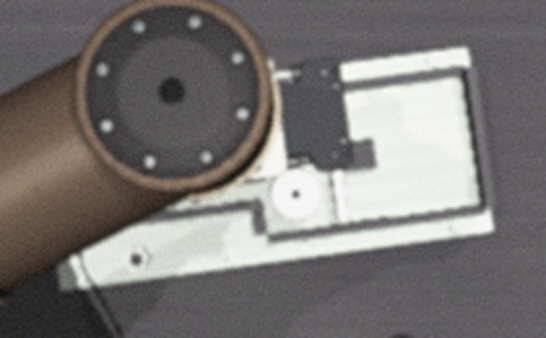

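The scene view shows the gripper hovering beyond the mouth, with the oversize blank (280,352 in the crop) and the normal blank (222,335) in front of it. The fingers are hidden, so I'll lower carefully, watch the force, and find contact by feel.

Emit:
{"api": "move_arm", "payload": {
  "commands": [
    [0,0,0,1,0,0,0],
    [0,0,0,2,0,0,0],
    [0,0,0,3,0,0,0],
    [0,0,0,3.7,0,0,0],
    [0,0,0,4.2,0,0,0],
    [0,0,0,4.6,0,0,0],
    [0,0,0,4.9,0,0,0],
    [0,0,0,4.9,0,0,0]
  ]
}}

```text
clock: 3.2
tool_pos: [0.5455, 0.0696, 0.0274]
orientation: [-180.0, -0.0, -171.6]
force: [0.1, -0.1, -0.7]
opening: 0.0007
```

```bash
python3 st.py
```

```text
t 3.2 feeder x,y mm 25.1 -23.7 z 27.4 rpy [-1.8000e+02 -1.0000e-02 -1.7165e+02] Fx,Fy -0.15 -0.08 Fz -0.69 open 0.0006653017957857035
```

Emit:
{"api": "move_arm", "payload": {
  "commands": [
    [0,0,-0.1,0.1,0,0,0],
    [0,0,-0.2,0.1,0,0,0],
    [0,0,-0.3,0.1,0,0,0],
    [0,0,-0.45,0.1,0,0,0],
    [0,0,-0.6,0.1,0,0,0],
    [0,0,-0.75,0.1,0,0,0],
    [0,0,-0.9,0.1,0,0,0],
    [0,0,-1.0,0.1,0,0,0]
  ]
}}

```text
clock: 4.2
tool_pos: [0.5471, 0.0598, 0.0266]
orientation: [180.0, 0.0, -171.6]
force: [-0.2, 1.4, -0.1]
opening: 0.0007
```

```bash
python3 st.py
```

```text
t 4.2 feeder x,y mm 15.2 -23.9 z 26.6 rpy [ 1.7999e+02  1.0000e-02 -1.7165e+02] Fx,Fy 1.47 0.0 Fz -0.12 open 0.0007413598567306598
```

Emit:
{"api": "move_arm", "payload": {
  "commands": [
    [0,0,-0.15,0,0,0,0],
    [0,0,-0.3,0,0,0,0],
    [0,0,-0.45,0,0,0,0],
    [0,0,-0.6,0,0,0,0],
    [0,0,-0.75,0,0,0,0],
    [0,0,-0.9,0,0,0,0],
    [0,0,-1.05,0,0,0,0],
    [0,0,-1.2,0,0,0,0]
  ]
}}

```text
clock: 5.2
tool_pos: [0.5491, 0.0484, 0.0267]
orientation: [180.0, 0.0, -171.6]
force: [-0.9, 4.2, 0.6]
opening: 0.0004
```

```bash
python3 st.py
```

```text
t 5.2 feeder x,y mm 3.7 -24.2 z 26.7 rpy [ 1.7996e+02  5.0000e-02 -1.7164e+02] Fx,Fy 4.31 0.23 Fz 0.58 open 0.00038785264585728855
```

Emit:
{"api": "move_arm", "payload": {
  "commands": [
    [0,0,-0.2,0,0,0,0],
    [0,0,-0.45,0,0,0,0],
    [0,0,-0.7,0,0,0,0],
    [0,0,-0.95,0,0,0,0],
    [0,0,-1.2,0,0,0,0],
    [0,0,-1.5,0,0,0,0],
    [0,0,-1.8,0,0,0,0],
    [0,0,-2.1,0,0,0,0]
  ]
}}

```text
clock: 6.2
tool_pos: [0.5521, 0.0276, 0.0266]
orientation: [180.0, 0.0, -171.6]
force: [-0.6, 4.7, 0.1]
opening: 0.0003
```

```bash
python3 st.py
python3 - <<'E'
from plant import cams
import cv2
for n,b in (("scene",(150,330,240,400)),):
    s=cams.snapshot(n); f=s["frame"][b[0]:b[1],b[2]:b[3],::-1]
    cv2.imwrite(f"pics/{n}2.png",cv2.resize(f,None,fx=3.3,fy=3.3,interpolation=cv2.INTER_CUBIC))
E
```

```text
t 6.2 feeder x,y mm -17.4 -24.2 z 26.6 rpy [ 1.7996e+02  4.0000e-02 -1.7164e+02] Fx,Fy 4.76 -0.06 Fz 0.07 open 0.0002782916218271261
```

View pics/scene2.png

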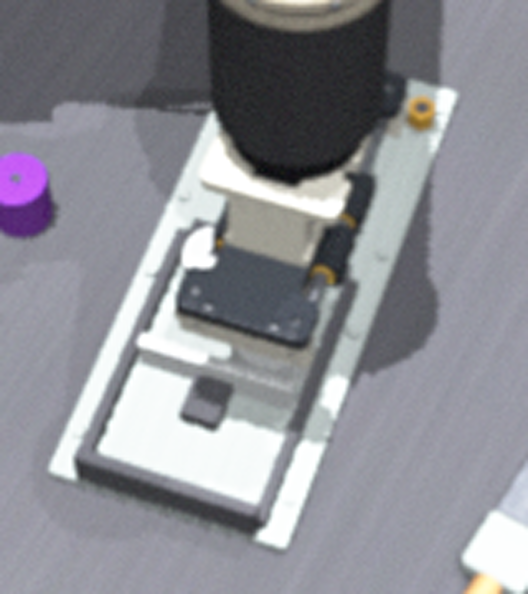

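The follower bar, at crop (150,342) to (300,385), is moving back and the oversize blank is hidden under the gripper. The force is about 4.7 N, so I'll continue.

Emit:
{"api": "move_arm", "payload": {
  "commands": [
    [0,0,-0.3,0,0,0,0],
    [0,0,-0.6,0,0,0,0],
    [0,0,-0.9,0,0,0,0],
    [0,0,-1.2,0,0,0,0],
    [0,0,-1.5,0,0,0,0],
    [0,0,-1.8,0,0,0,0],
    [0,0,-2.1,0,0,0,0],
    [0,0,-2.3,0,0,0,0]
  ]
}}

```text
clock: 7.25
tool_pos: [0.5553, 0.0047, 0.0266]
orientation: [180.0, 0.0, -171.6]
force: [-1.0, 5.4, 0.1]
opening: 0.0004
```

```bash
python3 st.py
```

```text
t 7.25 feeder x,y mm -40.5 -24.0 z 26.6 rpy [ 1.7997e+02  3.0000e-02 -1.7165e+02] Fx,Fy 5.46 0.21 Fz 0.15 open 0.00043656240888105546
```

Emit:
{"api": "move_arm", "payload": {
  "commands": [
    [0,0,0.2,0,0,0,0],
    [0,0,0.6,0,0,0,0],
    [0,0,1.2,-1,0,0,0],
    [0,0,2,-3,0,0,0],
    [0,0,4,-6,0,0,0],
    [0,0,7,-10,0,0,0],
    [0,1,11,-15,0,0,0],
    [0,2,16,-18,0,0,0]
  ]
}}

```text
clock: 8.25
tool_pos: [0.5121, 0.1608, 0.2098]
orientation: [179.9, 0.2, -171.7]
force: [1.8, 0.7, -0.8]
opening: 0.0002
```

```bash
python3 st.py
python3 - <<'E'
from plant import cams
import cv2,pickle
d={}
for n,b in (("scene",(150,330,240,400)),("top",(190,300,195,390))):
    s=cams.snapshot(n); d[n]=s; f=s["frame"][b[0]:b[1],b[2]:b[3],::-1]
    cv2.imwrite(f"pics/{n}3.png",cv2.resize(f,None,fx=3.3,fy=3.3,interpolation=cv2.INTER_CUBIC))
pickle.dump(d,open("s3.pkl","wb"))
E
```

```text
t 8.25 feeder x,y mm 120.2 -3.8 z 209.8 rpy [ 1.7995e+02  1.7000e-01 -1.7170e+02] Fx,Fy 0.45 -1.86 Fz -0.85 open 0.00016081561480861892
```

View pics/scene3.png

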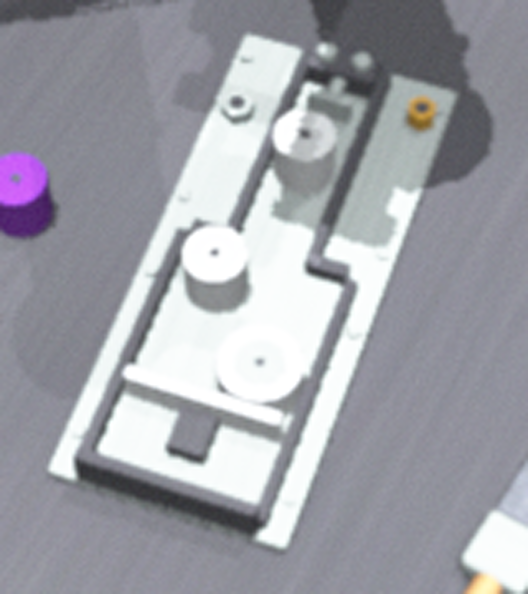

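View pics/top3.png

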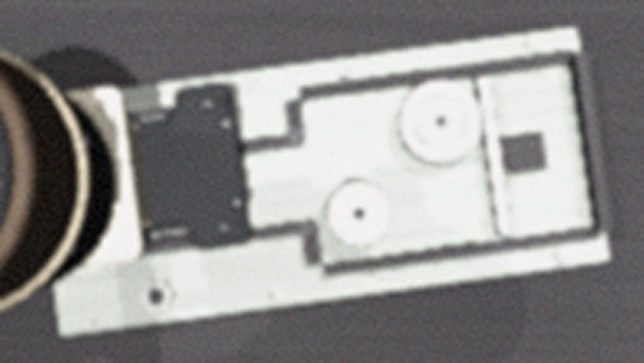

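```bash
cat > m.py <<'E'
from h import *
O=np.array([.5257,.0413]);a=np.radians(98.3);u=np.array([np.cos(a),np.sin(a)]);v=np.array([-u[1],u[0]])
def meas(f,L):
    d=pickle.load(open(f,"rb"))
    for n,k,x,y,z in L:
        q=dot(d[n],(x,y)); w=ray(d[n],[q],z)[0,:2]-O
        print(n,k,q.round(1),"feeder",(w@u*1000).round(1),(w@v*1000).round(1))
E
python3 - <<'E'
from m import *
S=lambda x,y:(240+x/3.3,150+y/3.3); T=lambda x,y:(195+x/3.3,190+y/3.3)
meas("s3.pkl",[("scene","over",*S(260,362),.04),("scene","norm",*S(215,253),.05),("scene","wait",*S(306,134),.05),("top","over",*T(440,122),.04),("top","norm",*T(358,213),.05)])
# shoulder tray-face edge (z .022) in top view: rough points
d=pickle.load(open("s3.pkl","rb"))
for p in [T(320,265),T(305,103),T(247,140),T(247,232)]:
    w=ray(d["top"],[p],.022)[0,:2]-O; print((w@u*1000).round(1),(w@v*1000).round(1))
E
```

```text
scene over [318.2 259.2] feeder -84.6 -24.4
scene norm [304.5 226. ] feeder -27.3 25.1
scene wait [332.  190.1] feeder 74.9 1.8
top over [328.2 226.3] feeder -84.4 -25.9
top norm [303.4 254.3] feeder -27.0 23.8
0.4 52.9
-3.7 -48.4
35.2 -30.3
42.7 26.5
```

The oversize blank is at feeder x -84.5, so its front edge is about 58 mm behind the mouth. The normal blank hasn't moved from (-27,+24). Now I'll come in from the +y side, above the fence, and push the normal blank sideways to y = 0.

Emit:
{"api": "move_arm", "payload": {
  "commands": [
    [0,0.5,-2,0,0,0,0],
    [0,2,-5,2,0,0,0],
    [0,4,-8.5,5,0,0,0],
    [0,6,-12,8,0,0,0],
    [0,7.2,-14.7,11,0,0,0],
    [0,7.2,-14.7,14,0,0,0],
    [0,7.2,-14.7,16.5,0,0,0],
    [0,7.2,-14.7,17.8,0,0,0]
  ]
}}

```text
clock: 9.35
tool_pos: [0.4609, 0.0022, 0.0273]
orientation: [-180.0, -0.1, -171.7]
force: [-0.3, 0.7, 0.2]
opening: 0.0008
```

```bash
python3 st.py
```

```text
t 9.35 feeder x,y mm -29.3 69.7 z 27.3 rpy [-1.7996e+02 -1.5000e-01 -1.7173e+02] Fx,Fy 0.75 0.17 Fz 0.16 open 0.0007988747513207465
```

Emit:
{"api": "move_arm", "payload": {
  "commands": [
    [0,-0.4,0.1,0,0,0,0],
    [0,-0.8,0.2,0,0,0,0],
    [0,-1.1,0.2,0,0,0,0],
    [0,-1.3,0.2,0,0,0,0],
    [0,-1.45,0.2,0,0,0,0],
    [0,-1.6,0.2,0,0,0,0],
    [0,-1.75,0.2,0,0,0,0],
    [0,-1.9,0.2,0,0,0,0]
  ]
}}

```text
clock: 10.35
tool_pos: [0.4807, 0.0085, 0.0285]
orientation: [-180.0, -0.0, -171.6]
force: [-1.8, 0.2, 1.7]
opening: 0.0006
```

```bash
python3 st.py
```

```text
t 10.35 feeder x,y mm -26.0 49.3 z 28.5 rpy [-1.8000e+02 -2.0000e-02 -1.7165e+02] Fx,Fy 0.47 1.7 Fz 1.68 open 0.0006061495853080042
```

Emit:
{"api": "move_arm", "payload": {
  "commands": [
    [0,-0.2,0,0,0,0,0],
    [0,-0.4,0,0,0,0,0],
    [0,-0.6,0,0,0,0,0],
    [0,-0.8,0,0,0,0,0],
    [0,-1.0,0,0,0,0,0],
    [0,-1.2,0,0,0,0,0],
    [0,-1.35,0,0,0,0,0],
    [0,-1.5,0,0,0,0,0]
  ]
}}

```text
clock: 11.35
tool_pos: [0.4957, 0.0107, 0.0285]
orientation: [-180.0, -0.0, -171.6]
force: [-1.2, -0.6, 0.8]
opening: 0.0004
```

```bash
python3 st.py
python3 - <<'E'
from plant import cams
import cv2,pickle
d={}
for n,b in (("scene",(150,330,240,400)),("top",(190,300,195,390))):
    s=cams.snapshot(n); d[n]=s; f=s["frame"][b[0]:b[1],b[2]:b[3],::-1]
    cv2.imwrite(f"pics/{n}4.png",cv2.resize(f,None,fx=3.3,fy=3.3,interpolation=cv2.INTER_CUBIC))
pickle.dump(d,open("s4.pkl","wb"))
E
```

```text
t 11.35 feeder x,y mm -25.9 34.1 z 28.5 rpy [-180.     -0.   -171.65] Fx,Fy -0.41 1.26 Fz 0.8 open 0.0004112495734811005
```

View pics/scene4.png

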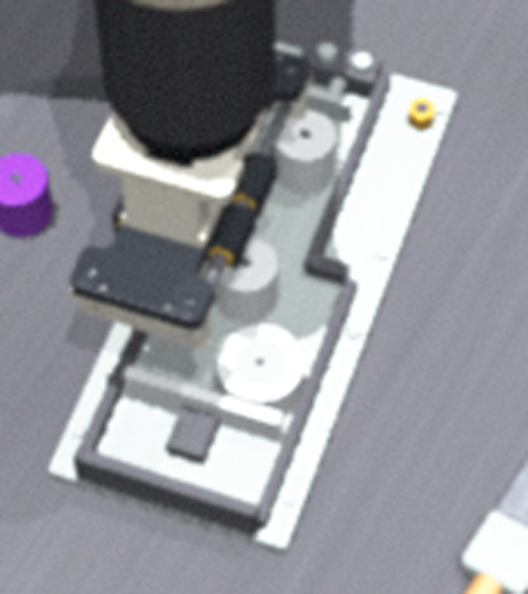

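View pics/top4.png

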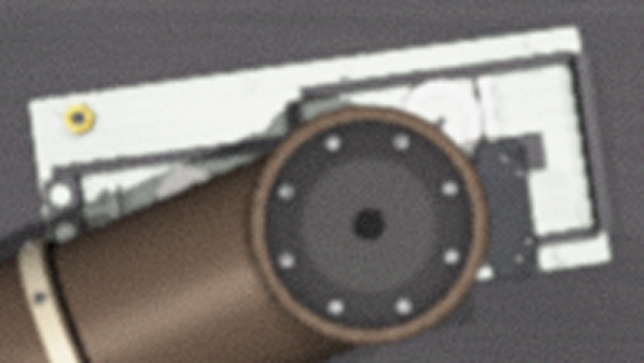

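Run:
```python
from m import *
S=lambda x,y:(240+x/3.3,150+y/3.3)
meas("s4.pkl",[("scene","over",*S(260,362),.04),("scene","norm",*S(241,260),.05),("scene","wait",*S(306,134),.05)])
d=pickle.load(open("s4.pkl","rb"))
f=d["scene"]["frame"][205:255,295:335,::-1]; cv2.imwrite("pics/crop4.png",cv2.resize(f,None,fx=12,fy=12,interpolation=cv2.INTER_CUBIC))
```

```text
scene over [318.2 259.2] feeder -84.6 -24.3
scene norm [311.2 227.3] feeder -25.6 11.4
scene wait [331.9 190.1] feeder 74.8 2.1
```

View pics/crop4.png

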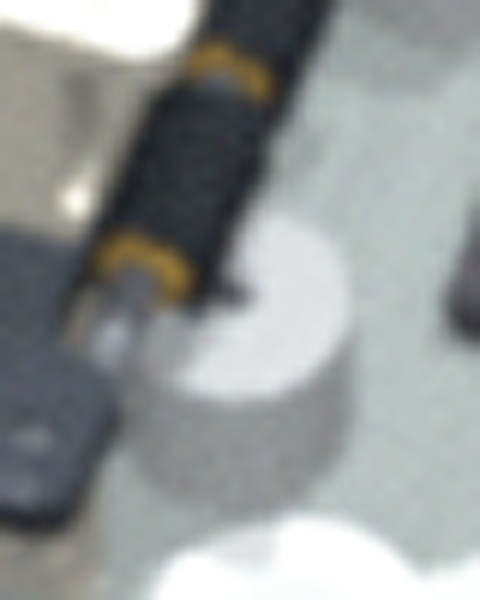

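Run:
```python
from m import *
d=pickle.load(open("s4.pkl","rb"))
w=ray(d["scene"],[(295+238/12-.46,205+293/12-.46)],.05)[0,:2]-O; print(w@u*1000,w@v*1000)
```

```text
-27.269694547095813 4.186934024432869
```

The normal blank's dot is at about y = +4 now, so I'll push 4 mm more. Then I'll back off and go round behind it at the same height.

Emit:
{"api": "move_arm", "payload": {
  "commands": [
    [0,-0.15,0,0,0,0,0],
    [0,-0.3,0,0,0,0,0],
    [0,-0.4,0,0,0,0,0],
    [0,-0.4,0,0,0,0,0],
    [0,0.2,0,0,0,0,0],
    [0,0.7,-0.8,0,0,0,0],
    [0,0.7,-2.5,0,0,0,0],
    [0,0.7,-4.6,0,0,0,0]
  ]
}}

```text
clock: 12.45
tool_pos: [0.4956, -0.0369, 0.0288]
orientation: [180.0, 0.0, -171.6]
force: [-0.9, 0.5, 0.1]
opening: 0.0003
```

```bash
python3 st.py
python3 - <<'E'
from plant import cams
import cv2,pickle
d={}
for n,b in (("scene",(150,330,240,400)),):
    s=cams.snapshot(n); d[n]=s; f=s["frame"][b[0]:b[1],b[2]:b[3],::-1]
    cv2.imwrite(f"pics/{n}5.png",cv2.resize(f,None,fx=3.3,fy=3.3,interpolation=cv2.INTER_CUBIC))
pickle.dump(d,open("s5.pkl","wb"))
E
```

```text
t 12.45 feeder x,y mm -73.0 41.1 z 28.8 rpy [ 1.8000e+02  3.0000e-02 -1.7161e+02] Fx,Fy 0.59 0.8 Fz 0.12 open 0.0002850926354196848
```

View pics/scene5.png

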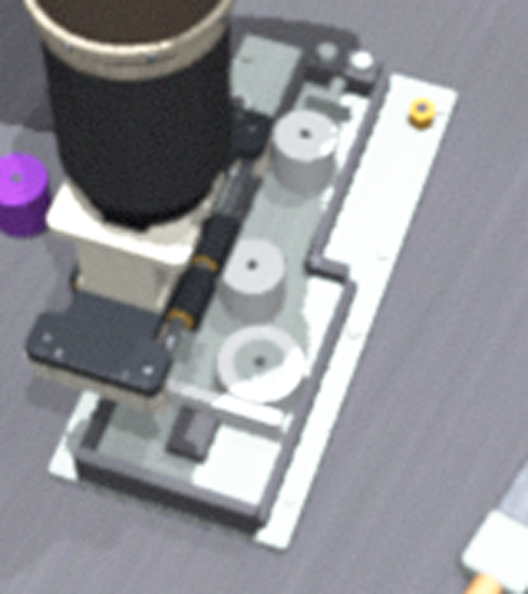

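Run:
```python
from m import *
S=lambda x,y:(240+x/3.3,150+y/3.3)
meas("s5.pkl",[("scene","over",*S(260,362),.04),("scene","norm",*S(252,265),.05),("scene","wait",*S(306,134),.05)])
```

```text
scene over [318.3 259.2] feeder -84.5 -24.4
scene norm [315.9 229.8] feeder -28.1 0.6
scene wait [332.  190.1] feeder 74.9 1.8
```

The normal blank is at (-28, +0.6), in front of the mouth, and nothing else has moved. With the tool at y = +13 I stay clear of the oversize blank while I start it forward.

Emit:
{"api": "move_arm", "payload": {
  "commands": [
    [0,-0.6,0,0,0,0,0],
    [0,-1.3,0,0,0,0,0],
    [0,-2.0,0,0,0,0,0],
    [0,-2.5,0,0,0,0,0],
    [0,-2.8,0,0,0,0,0],
    [0,-2.8,0.15,0,0,0,0],
    [0,-2.8,0.3,0,0,0,0],
    [0,-2.8,0.45,0,0,0,0]
  ]
}}

```text
clock: 13.5
tool_pos: [0.5222, -0.0272, 0.0286]
orientation: [-180.0, -0.0, -171.6]
force: [-0.6, 1.0, -0.3]
opening: 0.0005
```

```bash
python3 st.py
```

```text
t 13.5 feeder x,y mm -67.3 13.4 z 28.6 rpy [-180.     -0.   -171.64] Fx,Fy 1.1 0.45 Fz -0.26 open 0.0004990282299207885
```

Emit:
{"api": "move_arm", "payload": {
  "commands": [
    [0,0,0.15,0,0,0,0],
    [0,0,0.3,0,0,0,0],
    [0,0,0.45,0,0,0,0],
    [0,0,0.6,0,0,0,0],
    [0,0,0.75,0,0,0,0],
    [0,0,0.9,0,0,0,0],
    [0,0,1.05,0,0,0,0],
    [0,0,1.2,0,0,0,0]
  ]
}}

```text
clock: 14.5
tool_pos: [0.5206, -0.0154, 0.0286]
orientation: [-180.0, 0.0, -171.6]
force: [-0.2, -1.6, 1.4]
opening: 0.0006
```

```bash
python3 st.py
cat > snap.py <<'E'
import sys
from plant import cams
import cv2,pickle
k=sys.argv[1];d={}
for n,b in (("scene",(150,330,240,400)),):
    s=cams.snapshot(n); d[n]=s; f=s["frame"][b[0]:b[1],b[2]:b[3],::-1]
    cv2.imwrite(f"pics/{n}{k}.png",cv2.resize(f,None,fx=3.3,fy=3.3,interpolation=cv2.INTER_CUBIC))
pickle.dump(d,open(f"s{k}.pkl","wb"))
E
python3 snap.py 6
```

```text
t 14.5 feeder x,y mm -55.3 13.2 z 28.6 rpy [-180.      0.   -171.65] Fx,Fy -1.58 0.39 Fz 1.41 open 0.0006214007984632903
```

View pics/scene6.png

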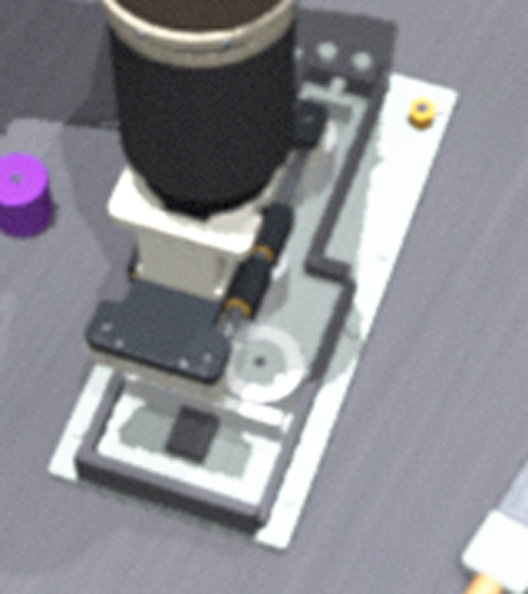

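The oversize blank (260,361 in the crop) is untouched and the normal one is mostly hidden under the gripper. The push force is 1.6 N, so I'll continue.

Emit:
{"api": "move_arm", "payload": {
  "commands": [
    [0,0,0.2,0,0,0,0],
    [0,0,0.4,0,0,0,0],
    [0,0,0.6,0,0,0,0],
    [0,0,0.8,0,0,0,0],
    [0,0,1.0,0,0,0,0],
    [0,0,1.2,0,0,0,0],
    [0,0,1.4,0,0,0,0],
    [0,0,1.6,0,0,0,0]
  ]
}}

```text
clock: 15.55
tool_pos: [0.5183, 0.0005, 0.0286]
orientation: [-180.0, -0.0, -171.6]
force: [-0.0, -1.1, 0.1]
opening: 0.0004
```

```bash
python3 st.py
```

```text
t 15.55 feeder x,y mm -39.3 13.2 z 28.6 rpy [-180.     -0.   -171.64] Fx,Fy -1.06 0.18 Fz 0.13 open 0.0004049863536355859
```

Emit:
{"api": "move_arm", "payload": {
  "commands": [
    [0,0,0.2,0,0,0,0],
    [0,0,0.4,0,0,0,0],
    [0,0,0.6,0,0,0,0],
    [0,0,0.6,0,0,0,0],
    [0,0,0.4,0,0,0,0],
    [0,-0.5,0.4,0,0,0,0],
    [0,-1.0,0.4,0,0,0,0],
    [0,-1.3,0.4,0,0,0,0]
  ]
}}

```text
clock: 16.55
tool_pos: [0.5312, 0.0063, 0.0285]
orientation: [180.0, 0.0, -171.7]
force: [0.1, 0.3, -0.3]
opening: 0.0004
```

```bash
python3 st.py; python3 snap.py 7
```

```text
t 16.55 feeder x,y mm -35.4 -0.4 z 28.5 rpy [ 1.8000e+02  1.0000e-02 -1.7165e+02] Fx,Fy 0.28 -0.09 Fz -0.32 open 0.0003916745187671993
```

View pics/scene7.png

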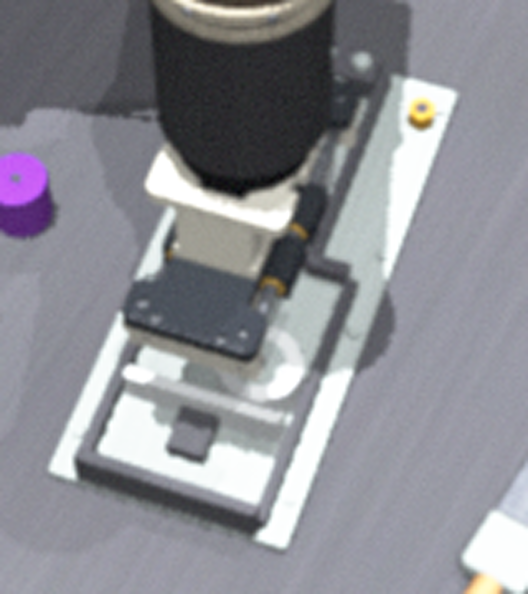

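Emit:
{"api": "move_arm", "payload": {
  "commands": [
    [0,0,0,0.3,0,0,0],
    [0,0,0.1,0.6,0,0,0],
    [0,0,0.25,0.8,0,0,0],
    [0,0,0.45,0.8,0,0,0],
    [0,0,0.7,0.8,0,0,0],
    [0,0,0.95,0.8,0,0,0],
    [0,0,1.2,0.8,0,0,0],
    [0,0,1.45,0.8,0,0,0]
  ]
}}

```text
clock: 17.6
tool_pos: [0.5286, 0.0206, 0.0207]
orientation: [-180.0, 0.0, -171.6]
force: [-0.4, -4.3, 5.6]
opening: 0.0004
```

```bash
python3 st.py
```

```text
t 17.6 feeder x,y mm -20.9 0.1 z 20.7 rpy [-1.7999e+02  1.0000e-02 -1.7163e+02] Fx,Fy -4.2 0.98 Fz 5.65 open 0.00038518738836465125
```

Emit:
{"api": "move_arm", "payload": {
  "commands": [
    [0,0,0.2,0,0,0,0],
    [0,0,0.4,0,0,0,0],
    [0,0,0.6,0,0,0,0],
    [0,0,0.8,0,0,0,0],
    [0,0,1.0,0,0,0,0],
    [0,0,1.15,0,0,0,0],
    [0,0,1.3,0,0,0,0],
    [0,0,1.45,0,0,0,0]
  ]
}}

```text
clock: 18.6
tool_pos: [0.5265, 0.035, 0.0208]
orientation: [-180.0, 0.0, -171.6]
force: [0.7, -4.7, 5.5]
opening: 0.0002
```

```bash
python3 st.py
```

```text
t 18.6 feeder x,y mm -6.4 0.1 z 20.8 rpy [-1.7999e+02  1.0000e-02 -1.7163e+02] Fx,Fy -4.76 -0.01 Fz 5.48 open 0.00020034592362912093
```

The upward Fz of 5.5 N appeared when I lowered, so part of the finger higher up is probably resting on the blank's top. I'll back off, return to the earlier height and look.

Emit:
{"api": "move_arm", "payload": {
  "commands": [
    [0,0,-0.1,0,0,0,0],
    [0,0,-0.3,-0.1,0,0,0],
    [0,0,-0.5,-0.3,0,0,0],
    [0,0,-0.6,-0.6,0,0,0],
    [0,0,-0.6,-0.8,0,0,0],
    [0,0,-0.6,-0.8,0,0,0],
    [0,0,-0.6,-0.8,0,0,0],
    [0,0,-0.6,-0.8,0,0,0]
  ]
}}

```text
clock: 19.6
tool_pos: [0.5272, 0.029, 0.0285]
orientation: [-180.0, -0.0, -171.6]
force: [0.9, -0.0, 0.1]
opening: 0.0005
```

```bash
python3 st.py; python3 snap.py 8
```

```text
t 19.6 feeder x,y mm -12.4 0.3 z 28.5 rpy [-180.     -0.   -171.65] Fx,Fy -0.14 -0.9 Fz 0.12 open 0.0004747926382260431
```

View pics/scene8.png

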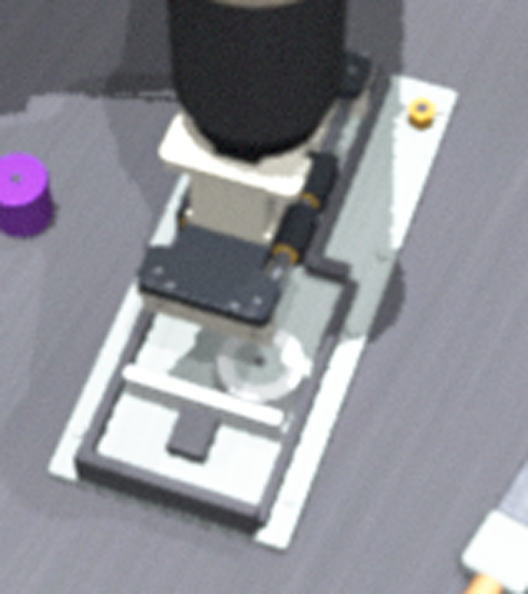

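Force is back to zero. I'll withdraw and check that the normal blank is still upright.

Emit:
{"api": "move_arm", "payload": {
  "commands": [
    [0,0,-0.6,-1,0,0,0],
    [0,0.5,-1.2,-3,0,0,0],
    [0,1.5,-3,-5,0,0,0],
    [0,3,-5,-6,0,0,0],
    [0,4.5,-7,-7,0,0,0],
    [0,6,-9,-8,0,0,0],
    [0,7.5,-11,-8,0,0,0],
    [0,7.5,-11,-8,0,0,0]
  ]
}}

```text
clock: 20.65
tool_pos: [0.4673, -0.0926, 0.1086]
orientation: [180.0, -0.0, -171.8]
force: [0.3, 0.2, 0.2]
opening: 0.0008
```

```bash
python3 st.py; python3 snap.py 9
```

```text
t 20.65 feeder x,y mm -124.0 77.1 z 108.6 rpy [ 1.7999e+02 -3.0000e-02 -1.7179e+02] Fx,Fy 0.11 -0.34 Fz 0.21 open 0.0007809096825850489
```

View pics/scene9.png

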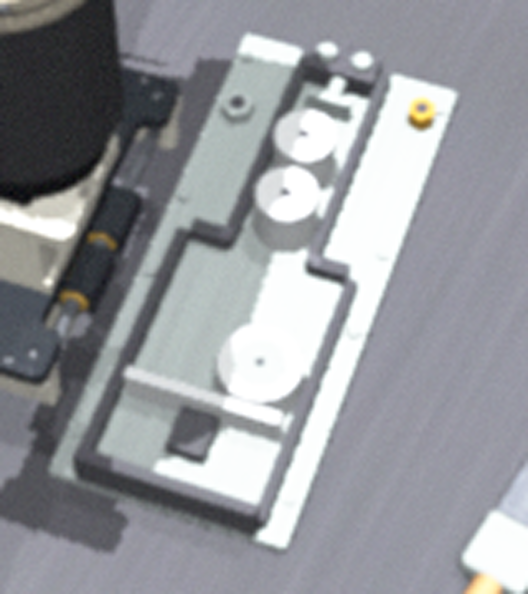

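Run:
```python
from m import *
S=lambda x,y:(240+x/3.3,150+y/3.3)
meas("s9.pkl",[("scene","over",*S(260,362),.04),("scene","norm",*S(286,191),.05),("scene","wait",*S(305,133),.05)])
d=pickle.load(open("s9.pkl","rb"))["scene"]
# nose position: pixel crop (322,108)
for p in [(315,105),(345,118),(315,95),(345,106)]:
    for z in (.035,.02):
        w=ray(d,[S(*p)],z)[0,:2]-O; print(p,z,(w@u*1000).round(1),(w@v*1000).round(1))
f=d["frame"][155:235,300:365,::-1]; cv2.imwrite("pics/crop9.png",cv2.resize(f,None,fx=7,fy=7,interpolation=cv2.INTER_CUBIC))
```

```text
scene over [318.3 259.2] feeder -84.6 -24.4
scene norm [324.9 207.2] feeder 29.4 1.6
scene wait [329.8 189.4] feeder 75.0 6.6
(315, 105) 0.035 108.2 5.2
(315, 105) 0.02 118.9 8.5
(345, 118) 0.035 104.8 -16.3
(345, 118) 0.02 115.4 -13.4
(315, 95) 0.035 115.9 7.8
(315, 95) 0.02 126.7 11.1
(345, 106) 0.035 113.9 -13.3
(345, 106) 0.02 124.7 -10.3
```

View pics/crop9.png

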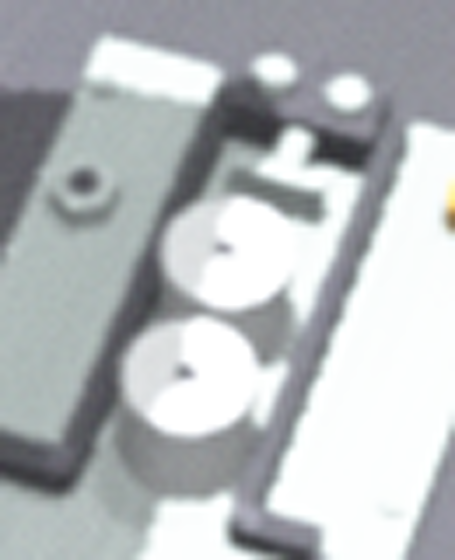

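The enlarged crop shows both lane blanks upright: the normal one at about x = 30, y = 0 and the waiting one at about x = 75, so roughly 5 mm apart. I'll return behind the normal blank at z about 29 mm, where there was no vertical force.

Emit:
{"api": "move_arm", "payload": {
  "commands": [
    [0,-2,3,0,0,0,0],
    [0,-4,6,0,0,0,0],
    [0,-6,9,0,0,0,0],
    [0,-7.5,10.6,1.5,0,0,0],
    [0,-7.7,10.6,3.5,0,0,0],
    [0,-7.7,10.6,5.5,0,0,0],
    [0,-7.7,10.6,7.2,0,0,0],
    [0,-7.7,10.6,7.9,0,0,0]
  ]
}}

```text
clock: 21.7
tool_pos: [0.5293, 0.0253, 0.0284]
orientation: [-180.0, -0.1, -171.6]
force: [0.0, -0.2, 0.6]
opening: 0.0005
```

```bash
python3 st.py
```

```text
t 21.7 feeder x,y mm -16.4 -1.2 z 28.4 rpy [-1.7997e+02 -1.1000e-01 -1.7163e+02] Fx,Fy -0.17 0.01 Fz 0.65 open 0.00048752246453850467
```

Emit:
{"api": "move_arm", "payload": {
  "commands": [
    [0,0.1,0.2,0,0,0,0],
    [0,0.1,0.4,0,0,0,0],
    [0,0.1,0.6,0,0,0,0],
    [0,0.1,0.75,0,0,0,0],
    [0,0.1,0.9,0,0,0,0],
    [0,0.1,1.05,0,0,0,0],
    [0,0.1,1.2,0,0,0,0],
    [0,0.1,1.35,0,0,0,0]
  ]
}}

```text
clock: 22.7
tool_pos: [0.5269, 0.0385, 0.0296]
orientation: [-180.0, -0.0, -171.6]
force: [-0.1, -1.8, 1.3]
opening: 0.0002
```

```bash
python3 st.py
```

```text
t 22.7 feeder x,y mm -3.0 -0.8 z 29.6 rpy [-179.99   -0.   -171.64] Fx,Fy -1.79 0.41 Fz 1.31 open 0.00024378547274661345
```

Emit:
{"api": "move_arm", "payload": {
  "commands": [
    [0,0,0.12,0,0,0,0],
    [0,0,0.24,0,0,0,0],
    [0,0,0.36,0,0,0,0],
    [0,0,0.48,0,0,0,0],
    [0,0,0.6,0,0,0,0],
    [0,0,0.7,0,0,0,0],
    [0,0,0.8,0,0,0,0],
    [0,0,0.9,0,0,0,0]
  ]
}}

```text
clock: 23.7
tool_pos: [0.5255, 0.0475, 0.0295]
orientation: [180.0, -0.0, -171.6]
force: [0.9, -2.4, 1.3]
opening: 0.0003
```

```bash
python3 st.py
```

```text
t 23.7 feeder x,y mm 6.2 -0.7 z 29.5 rpy [ 180.     -0.   -171.65] Fx,Fy -2.5 -0.52 Fz 1.27 open 0.0003197138091143516
```

Emit:
{"api": "move_arm", "payload": {
  "commands": [
    [0,0,0.07,0,0,0,0],
    [0,0,0.14,0,0,0,0],
    [0,0,0.21,0,0,0,0],
    [0,0,0.28,0,0,0,0],
    [0,0,0.35,0,0,0,0],
    [0,0,0.42,0,0,0,0],
    [0,0,0.46,0,0,0,0],
    [0,0,0.5,0,0,0,0]
  ]
}}

```text
clock: 24.7
tool_pos: [0.5248, 0.0524, 0.0296]
orientation: [-180.0, 0.0, -171.6]
force: [1.2, -2.4, 0.8]
opening: 0.0004
```

```bash
python3 st.py
```

```text
t 24.7 feeder x,y mm 11.1 -0.8 z 29.6 rpy [-180.      0.   -171.65] Fx,Fy -2.5 -0.84 Fz 0.77 open 0.00035552082302155955
```

Emit:
{"api": "move_arm", "payload": {
  "commands": [
    [0,0,0.05,0,0,0,0],
    [0,0,0.1,0,0,0,0],
    [0,0,0.15,0,0,0,0],
    [0,0,0.2,0,0,0,0],
    [0,0,0.25,0,0,0,0],
    [0,0,0.28,0,0,0,0],
    [0,0,0.3,0,0,0,0],
    [0,0,0.3,0,0,0,0]
  ]
}}

```text
clock: 25.7
tool_pos: [0.5244, 0.0554, 0.0296]
orientation: [180.0, -0.0, -171.6]
force: [0.9, -2.0, 1.2]
opening: 0.0006
```

```bash
python3 st.py; python3 snap.py 10
```

```text
t 25.7 feeder x,y mm 14.1 -0.8 z 29.6 rpy [ 180.     -0.   -171.65] Fx,Fy -2.07 -0.62 Fz 1.18 open 0.000584816016370453
```

View pics/scene10.png

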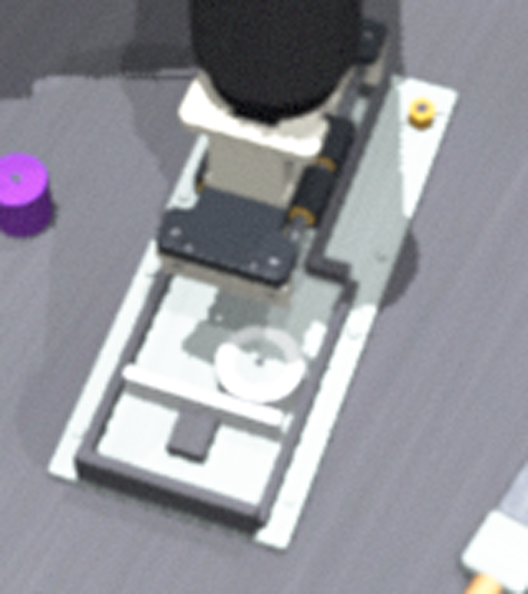

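The blanks are under the gripper and the force is steady at about 2 N, so the stop isn't reached yet. I'll go on slowly.

Emit:
{"api": "move_arm", "payload": {
  "commands": [
    [0,0,0.05,0,0,0,0],
    [0,0,0.1,0,0,0,0],
    [0,0,0.15,0,0,0,0],
    [0,0,0.2,0,0,0,0],
    [0,0,0.25,0,0,0,0],
    [0,0,0.3,0,0,0,0],
    [0,0,0.35,0,0,0,0],
    [0,0,0.4,0,0,0,0]
  ]
}}

```text
clock: 26.75
tool_pos: [0.5238, 0.0594, 0.0296]
orientation: [180.0, -0.0, -171.6]
force: [0.4, -2.7, 1.2]
opening: 0.001
```

```bash
python3 st.py
```

```text
t 26.75 feeder x,y mm 18.1 -0.7 z 29.6 rpy [ 180.     -0.   -171.65] Fx,Fy -2.76 0.01 Fz 1.21 open 0.001021068891390402
```

Emit:
{"api": "move_arm", "payload": {
  "commands": [
    [0,0,0.04,0,0,0,0],
    [0,0,0.08,0,0,0,0],
    [0,0,0.12,0,0,0,0],
    [0,0,0.16,0,0,0,0],
    [0,0,0.2,0,0,0,0],
    [0,0,0.24,0,0,0,0],
    [0,0,0.27,0,0,0,0],
    [0,0,0.3,0,0,0,0]
  ]
}}

```text
clock: 27.75
tool_pos: [0.5234, 0.0623, 0.0296]
orientation: [-180.0, 0.0, -171.6]
force: [0.5, -2.3, 0.4]
opening: 0.0006
```

```bash
python3 st.py
```

```text
t 27.75 feeder x,y mm 21.1 -0.8 z 29.6 rpy [-180.      0.   -171.65] Fx,Fy -2.39 -0.18 Fz 0.44 open 0.0006309223803067592
```

Emit:
{"api": "move_arm", "payload": {
  "commands": [
    [0,0,0.05,0,0,0,0],
    [0,0,0.1,0,0,0,0],
    [0,0,0.14,0,0,0,0],
    [0,0,0.18,0,0,0,0],
    [0,0,0.22,0,0,0,0],
    [0,0,0.26,0,0,0,0],
    [0,0,0.3,0,0,0,0],
    [0,0,0.34,0,0,0,0]
  ]
}}

```text
clock: 28.75
tool_pos: [0.5229, 0.0657, 0.0296]
orientation: [180.0, 0.0, -171.6]
force: [0.5, -3.1, 1.0]
opening: 0.0004
```

```bash
python3 st.py
```

```text
t 28.75 feeder x,y mm 24.6 -0.8 z 29.6 rpy [ 180.      0.   -171.65] Fx,Fy -3.15 -0.09 Fz 1.02 open 0.0003541478641077113
```

Emit:
{"api": "move_arm", "payload": {
  "commands": [
    [0,0,0.03,0,0,0,0],
    [0,0,0.06,0,0,0,0],
    [0,0,0.09,0,0,0,0],
    [0,0,0.12,0,0,0,0],
    [0,0,0.15,0,0,0,0],
    [0,0,0.18,0,0,0,0],
    [0,0,0.21,0,0,0,0],
    [0,0,0.24,0,0,0,0]
  ]
}}

```text
clock: 29.75
tool_pos: [0.5225, 0.0679, 0.0296]
orientation: [-180.0, -0.0, -171.6]
force: [1.4, -3.7, 1.6]
opening: 0.0005
```

```bash
python3 st.py
```

```text
t 29.75 feeder x,y mm 26.8 -0.7 z 29.6 rpy [-179.99   -0.   -171.64] Fx,Fy -3.86 -0.9 Fz 1.61 open 0.0004642147144487755
```

Force is rising, now 3.9 N.

Emit:
{"api": "move_arm", "payload": {
  "commands": [
    [0,0,0.03,0,0,0,0],
    [0,0,0.06,0,0,0,0],
    [0,0,0.09,0,0,0,0],
    [0,0,0.12,0,0,0,0],
    [0,0,0.14,0,0,0,0],
    [0,0,0.16,0,0,0,0],
    [0,0,0.18,0,0,0,0],
    [0,0,0.18,0,0,0,0]
  ]
}}

```text
clock: 30.75
tool_pos: [0.5222, 0.0693, 0.0296]
orientation: [-180.0, -0.0, -171.7]
force: [1.5, -6.4, 2.9]
opening: 0.0004
```

```bash
python3 st.py
```

```text
t 30.75 feeder x,y mm 28.2 -0.6 z 29.6 rpy [-1.7997e+02 -3.0000e-02 -1.7165e+02] Fx,Fy -6.55 -0.51 Fz 2.93 open 0.0003833912101611838
```

Emit:
{"api": "move_arm", "payload": {
  "commands": [
    [0,0,0.03,0,0,0,0],
    [0,0,0.06,0,0,0,0],
    [0,0,0.09,0,0,0,0],
    [0,0,0.12,0,0,0,0],
    [0,0,0.14,0,0,0,0],
    [0,0,0.16,0,0,0,0],
    [0,0,0.16,0,0,0,0],
    [0,0,0.16,0,0,0,0]
  ]
}}

```text
clock: 31.75
tool_pos: [0.5218, 0.0704, 0.0296]
orientation: [-179.9, -0.1, -171.7]
force: [2.1, -10.2, 2.8]
opening: 0.0006
```

```bash
python3 st.py
```

```text
t 31.75 feeder x,y mm 29.3 -0.3 z 29.6 rpy [-1.7993e+02 -5.0000e-02 -1.7165e+02] Fx,Fy -10.35 -0.58 Fz 2.84 open 0.0006496249226491419
```

Emit:
{"api": "move_arm", "payload": {
  "commands": [
    [0,0,0.02,0,0,0,0],
    [0,0,0.04,0,0,0,0],
    [0,0,0.06,0,0,0,0],
    [0,0,0.08,0,0,0,0],
    [0,0,0.09,0,0,0,0],
    [0,0,0.09,0,0,0,0],
    [0,0,0.09,0,0,0,0],
    [0,0,0.09,0,0,0,0]
  ]
}}

```text
clock: 32.75
tool_pos: [0.5216, 0.0709, 0.0296]
orientation: [-179.9, -0.1, -171.7]
force: [1.9, -12.6, 2.9]
opening: 0.0006
```

```bash
python3 st.py
```

```text
t 32.75 feeder x,y mm 29.9 -0.2 z 29.6 rpy [-1.7991e+02 -7.0000e-02 -1.7166e+02] Fx,Fy -12.7 -0.06 Fz 2.91 open 0.0005830242023843605
```

The reading is 12.7 N, less about 2.3 N of sliding friction, so about 10 N comes from the stop. Now I'll let go gently, straight back, and then rise clear.

Emit:
{"api": "move_arm", "payload": {
  "commands": [
    [0,0,-0.1,0,0,0,0],
    [0,0,-0.25,0,0,0,0],
    [0,0,-0.45,0,0,0,0],
    [0,0,-0.7,0,0,0,0],
    [0,0,-1.0,0,0,0,0],
    [0,0,-1.5,0,0,0,0],
    [0,0,-2.2,0,0,0,0],
    [0,0,-3.0,-0.5,0,0,0]
  ]
}}

```text
clock: 33.75
tool_pos: [0.526, 0.042, 0.0344]
orientation: [-180.0, -0.0, -171.6]
force: [-0.3, 0.3, 0.1]
opening: 0.0002
```

Emit:
{"api": "move_arm", "payload": {
  "commands": [
    [0,0,-0.3,-2,0,0,0],
    [0,1,-2,-5,0,0,0],
    [0,3,-4,-8,0,0,0],
    [0,5,-7,-10,0,0,0],
    [0,7,-10,-12,0,0,0],
    [0,9.5,-14,-13,0,0,0],
    [0,12,-18,-14,0,0,0],
    [0,12,-18,-14,0,0,0]
  ]
}}

```text
clock: 34.75
tool_pos: [0.4326, -0.1553, 0.1757]
orientation: [-180.0, 0.1, -171.8]
force: [0.2, 0.1, -0.3]
opening: 0.0003
```

```bash
python3 st.py; python3 snap.py 11
python3 - <<'E'
from plant import cams
import cv2,pickle
s=cams.snapshot("top"); pickle.dump(s,open("t11.pkl","wb"))
cv2.imwrite("pics/top11.png",cv2.resize(s["frame"][190:300,195:390,::-1],None,fx=4,fy=4,interpolation=cv2.INTER_CUBIC))
E
```

```text
t 34.75 feeder x,y mm -181.1 120.5 z 175.7 rpy [-1.7999e+02  1.0000e-01 -1.7185e+02] Fx,Fy 0.03 -0.24 Fz -0.32 open 0.0002960124270874497
```

View pics/scene11.png

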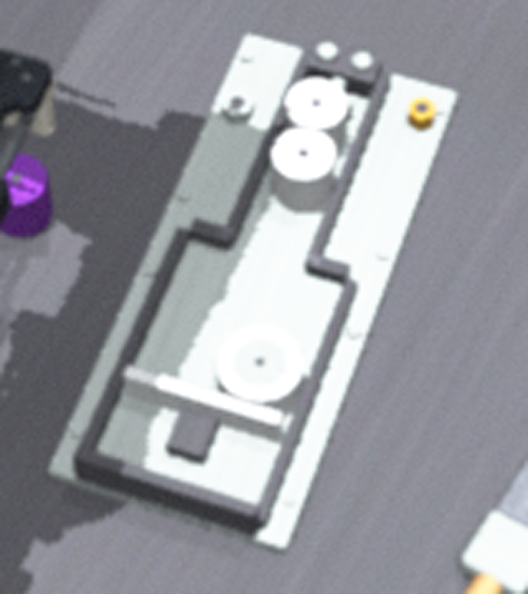

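View pics/top11.png

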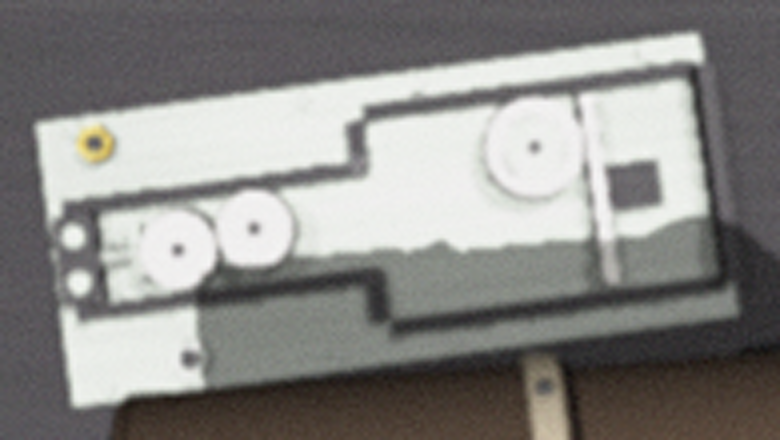

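Run:
```python
from m import *
d=pickle.load(open("s11.pkl","rb")); d["top"]=pickle.load(open("t11.pkl","rb")); pickle.dump(d,open("s11.pkl","wb"))
S=lambda x,y:(240+x/3.3,150+y/3.3);T=lambda x,y:(195+x/4,190+y/4)
meas("s11.pkl",[("scene","over",*S(260,362),.04),("scene","norm",*S(304,153),.05),("scene","wait",*S(317,102),.05),("top","over",*T(534,147),.04),("top","norm",*T(254,229),.05),("top","wait",*T(178,250),.05)])
```

```text
scene over [318.2 259.2] feeder -84.6 -24.3
scene norm [331.4 195.9] feeder 60.5 -1.8
scene wait [335.4 180.7] feeder 100.4 3.0
top over [328.2 226.3] feeder -84.5 -25.8
top norm [258.1 246.6] feeder 61.1 -3.6
top wait [239. 252.] feeder 100.5 2.1
```

The final views show everything standing. The oversize blank is about 58 mm behind the mouth. The normal and waiting blanks are in contact in the lane, with centres 40 mm apart, and the nut, fitting and other things are where they were.

```bash
python3 -c "
from plant import job
print(job.close_job())"
```

```text
the job is handed in; nothing more can be done
None
```

The job is done and handed in at about 35 s. The close call gives no verdict, so this rests on my own checks.

- **Oversize blank:** I pushed it back with the shut fingers at about 5 N. Both cameras put its centre at feeder x = -84.5 mm, which leaves about 58 mm free to the mouth. It is standing upright.
- **Normal blank:** I pushed it sideways to the middle of the mouth, then through it and against the waiting blank. I pressed both on slowly until the tool read 12.7 N. Less about 2.3 N of sliding friction, that is roughly 10 N from the stop, and then I let go straight back.
- **End state:** the lane blanks are upright and touching at x of about 61 and 100.5 mm. The stop gave back about 5 mm on release. The fittings on the plate look unmoved in the last pictures, and the tool was clear with zero force.

**What went wrong or disagreed:**
- When I lowered the fingers behind the normal blank, the tool read about 5.5 N upward, probably part of the finger resting on its top. It slid about 15–30 mm like that before I backed off, raised the tool and confirmed it was still upright.
- The two cameras disagreed by about 1 to 2 mm across the feeder, within the stated calibration.
- The lane blanks' y readings sat 2 to 3 mm either side of the middle, within the lane's 3.5 mm of play.

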